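# Hold the stove dial at its third click

## Task

On the small single-burner stove, push the black dial straight down until it seats, then turn it anticlockwise (seen from above) past the first and second clicks to the third click, no further. It springs back if let go, so keep hold of it and finish with the robot still holding the dial at the third click. Leave the bowl, coaster and whistle where they are.

Things in the scene. Friction and masses are not known exactly. Their poses are not given: they have to be found in the camera images.
- stove: single-burner stove, a steel box 320 x 260 mm with a plain grey-blue glass top 85 mm above the table; fixed. Origin under its centre at table height; its -x side is the front. The dial's axis is 110 mm from the centre along -x. The burner and its wire pan support (radius 84 mm, up to 30 mm above the glass) are centred 60 mm from the centre along +x.
- dial: black dial on the stove's top: a disc 52 mm wide, 8 mm thick, its underside 12 mm above the glass, with an upright grip bar 50 mm long (along x), 14 mm thick, 32 mm tall on it (top 137 mm above the table). Origin on the turning axis (z) at the disc's underside. A white line on the bar marks its +x end. At rest the bar lies along the stove's x axis, marked end to the burner.
- dial_grip (a point): point on the dial's turning axis, 26 mm above the disc's underside (inside the bar, 14 mm under its top, 18 mm above the disc's top); axes as the dial's
- third_mark (a point): the biggest of four white dots on the glass around the dial, 41 mm from its axis: the marked end points to it at the third click. The smallest dot is the rest position, the two between are the first and second click.
- dial_press (a joint): how far the dial is pressed down, m: 0 up, 0.007 seated on a firm stop. A spring pushes back with 4 N at first, 8 N when seated. Until it is down about 4 to 5 mm the dial is locked against turning; once turned it stays locked down, even if no longer pressed, until it is turned back to 0.
- dial_turn (a joint): angle of the dial, rad, growing anticlockwise seen from above: 0 at rest, clicks felt at 0.4, 0.8 and 1.2 (the third), hard stop at 1.5. A spring turns it back to 0 from everywhere with about 0.03 to 0.15 N m (the torque rises before and drops at each click).
- bowl: glass bowl, 120 mm wide, 55 mm tall, loose on the table beside the stove; origin under its centre
- coaster: round wooden coaster, 92 mm wide, 9 mm thick, loose on the table on the stove's other side; origin under its centre
- whistle: stainless steel pressure cooker whistle, 34 mm wide, 52 mm tall, standing loose on the coaster; origin under its centre

How it is judged:
By the outcome, as a careful person would: the job done as asked, in the order asked, and still so for the second after the job is handed in, while the arm keeps its last pose, push and grip.
It also fails if it takes over 32 s, if anything falls off the work surface, if the arm or the gripper's body presses on something with over 40 N, if the wrist force passes 120 N, or if a joint passes its speed limit or range.

## Robot

A 7-joint arm with a two-finger parallel gripper is mounted at the origin on the work surface. World frame = base frame: x ahead of the robot, y to its left, z up, the work surface at z = 0. Lengths are in mm, angles in rad, forces in N, time in s.
With the tool pointing down it reaches from about 400 to 850 mm from the base axis. Payload 10.4 kg.
Tool frame: the origin (TCP) lies midway between the tips of the shut fingers; the grasp point (between the pads) lies 19 mm behind it; z points along the fingers, y is the direction in which the jaws open and shut (so a half turn about z gives the same grasp; the last joint's range is limited). The gripper opens to 85 mm and grips with 20 to 120 N. Pads are 22 mm wide; open, the fingers measure 114 mm over their backs; the gripper's body (76 mm by 85 mm) begins 54 mm behind the grasp point. The pads swing forward as they close: fully open they stand 13 mm farther back than shut.
Start: joints at [-0.023, 0.332, -0.065, 1.46, 0.022, 1.35, -0.088], TCP at [625.021, 0.018, 231.338] pointing down, gripper open.
Joint ranges: [-2.6, 2.6], [-0.5, 2.12], [-1.47, 1.34], [0.16, 2.42], [-1.27, 4.41], [0.06, 2.06], [-2.6, 2.6]. Speed limits (rad/s): [2.22, 2.22, 2.79, 2.79, 3.14, 3.14, 3.14].

## Interface

Orientations are given as a unit quaternion [w, x, y, z].
In Python, from rig import env, vision, recognise gives the robot as it stands.
- The arm moves only by the shell command python3 -m jog 'ROWS' [FORCE]. ROWS is JSON, one flat list of numbers, 7 for each row, row after row: the gripper command: -1 is fully open, 1 is shut, values between are in proportion, then the shift along the tool's x, y, z in mm, then the turn, a rotation vector about the tool's x, y, z in degrees. A call has exactly 10 rows; each row shifts and turns the pose as measured when the row begins, along the tool's axes as they then stand; what a row does not reach is not made up. A row lasts 1/12 s, in which the tool goes at most 41.7 mm and 7.16 degrees, less where a joint would pass 70% of its speed; a pose out of reach is approached as far as the arm can. A call is refused whole if a number of a shift passes 41.7 or a number of a turn 7.16, either way. A call with a gripper value outside its range is refused whole. The fingers move at their own pace and stop on an object; FORCE is the grip in N (left out, the last holds). Time passes only in rows, so rows that do not move let the fingers close, or fill a call up. It gives the time, the measured TCP pose, the force and the opening at its end, in the units of the state.
- env.observe(): the state, without advancing time (a new reading comes with each control period).
- vision.grab_frame(name): name is "scene" or "side" or "wrist"; returns a dict with "color" (400x640x3 uint8, red, green, blue), "intrinsics" (3x3 intrinsics, pixels), "T" (4x4, takes a point from camera to world coordinates); the wrist camera has in their place "hand_eye" (4x4, takes a point from camera to tool coordinates, whose origin is the TCP and whose axes are the flange's). Camera axes: x right, y down, z forward; pixel columns grow to the right and rows downward; lengths in mm; the calibration is good to about 2 mm. A picture is of the moment at which its call begins: read the wrist's pose just before it. There is no depth.
- env.sign_off(): hands the job in, once; it reports no verdict.
Trained networks look in the newest picture that a camera, given by its name, has taken for a name from the list of things; names that differ only in an ending like _2 or _b are one class to them, and where a whole thing is asked for, a point or a joint stands for the part that bears it (a point fixed in the world has none). Each returns a list of dicts, best first, with "conf" (0 to 1); they miss things now and then, are a little off and sometimes report something else, mostly with a low value. They report only what shows in the picture. A call takes as long as a camera call.
- recognise(camera, target): "pixel" ([column, row] in pixels, amid what is visible of it).
The state is a dict: "clock": time; "joint_pos": joint angles; "dq": joint speeds; "joint_efforts": joint torques, N m; "eef_pos": TCP position; "eef_rot": TCP orientation; "contact_force": force on the tool from outside, world axes, zero at the start; "ft_torque": the same for the moment, N m; "gripper_width": finger opening in mm.
Only numpy, scipy, OpenCV 4.12 (cv2) and the standard library are available. Lean on these libraries where they do the work, as an engineer would, in place of code of your own. Each camera call takes 0.05 s, during which the arm holds its last target. There are 200 camera calls.

## Working session

There is one attempt and no reset: what is moved stays moved. The work goes in short steps, Python scripts to look and compute and a shell command to move; the robot and the scene stay as the last step left them, time stands still between calls to the robot, and variables do not carry over. Pictures are saved under pics/ and viewed, about 8 in all and at most 12, crops included, and the job is handed in when it is done.

```bash
mkdir -p pics; cat > h.py <<'E'
import numpy as np, cv2
from rig import env, vision, recognise
from scipy.spatial.transform import Rotation as R
def tool():
    s=env.observe(); T=np.eye(4); q=s["eef_rot"]
    T[:3,:3]=R.from_quat([q[1],q[2],q[3],q[0]]).as_matrix(); T[:3,3]=s["eef_pos"]; return T
def grab(n):
    Tt=tool(); f=vision.grab_frame(n)
    T=np.array(f["T"]) if n!="wrist" else Tt@np.array(f["hand_eye"])
    return f["color"],np.array(f["intrinsics"]),T
def hit(p,K,T,z):
    d=T[:3,:3]@np.linalg.solve(K,[p[0],p[1],1.]); o=T[:3,3]; return o+d*(z-o[2])/d[2]
def proj(P,K,T):
    c=T[:3,:3].T@(np.array(P)-T[:3,3]); return (K@c)[:2]/c[2]
E
python3 - <<'E'
from h import *
s=env.observe(); print({k:np.round(v,3).tolist() for k,v in s.items()}); print(np.round(tool(),3))
H={'stove':85,'dial':120,'dial_grip':123,'third_mark':85,'bowl':30,'coaster':9,'whistle':30}
ims=[]
for n in ["scene","side","wrist"]:
    c,K,T=grab(n); ims.append(c); print(n,T[:3,3].round(0))
    for k,z in H.items():
        for r in recognise(n,k)[:2]:
            print(n,k,np.round(r["pixel"],1),round(r["conf"],2),hit(r["pixel"],K,T,z).round(1))
cv2.imwrite("pics/a.png",cv2.cvtColor(np.vstack(ims[:1]),cv2.COLOR_RGB2BGR))
cv2.imwrite("pics/b.png",cv2.cvtColor(ims[1],cv2.COLOR_RGB2BGR))
cv2.imwrite("pics/c.png",cv2.cvtColor(ims[2],cv2.COLOR_RGB2BGR))
E
```

```text
{'clock': 0.0, 'joint_pos': [-0.023, 0.333, -0.065, 1.461, 0.022, 1.35, -0.089], 'dq': [0.0, 0.002, 0.0, 0.0, -0.001, 0.0, -0.001], 'joint_efforts': [0.0, -62.545, 0.05, -39.161, 0.016, 0.01, -0.0], 'eef_pos': [624.624, 0.014, 230.503], 'eef_rot': [-0.0, 0.707, 0.707, -0.001], 'contact_force': [0.738, 0.222, -0.06], 'ft_torque': [0.041, 0.021, -0.044], 'gripper_width': 85.531}
[[ 0.00000e+00  1.00000e+00 -1.00000e-03  6.24624e+02]
 [ 1.00000e+00 -0.00000e+00 -0.00000e+00  1.40000e-02]
 [-0.00000e+00 -1.00000e-03 -1.00000e+00  2.30503e+02]
 [ 0.00000e+00  0.00000e+00  0.00000e+00  1.00000e+00]]
scene [1149. -442.  575.]
scene stove [337.4 240.9] 0.56 [727.2 -26.2  85. ]
scene stove [288.9 193.5] 0.21 [533.8  10.4  85. ]
scene dial [291.1 190.1] 0.72 [570.6 -10.3 120. ]
scene dial_grip [290.2 193.3] 0.6 [582.8 -22.3 123. ]
scene dial_grip [214.6 273.7] 0.57 [ 684.4 -257.2  123. ]
scene third_mark [334.7 240.6] 0.72 [723.1 -29.3  85. ]
scene bowl [366.9 178.7] 0.62 [550.3 254.9  30. ]
scene coaster [232.2 289.1] 0.73 [ 627.1 -207.1    9. ]
scene whistle [215.4 273.1] 0.9 [ 588.4 -217.2   30. ]
side [  -6. -699.  638.]
side stove [354.7 215.8] 0.81 [622.3 -43.6  85. ]
side dial [324.9 206.5] 0.72 [562.8 -19.3 120. ]
side dial_grip [328.4 207.8] 0.64 [561.4 -31.8 123. ]
side third_mark [354.4 213. ] 0.59 [629.6 -35.   85. ]
side bowl [256.6 189.3] 0.93 [589.6 278.3  30. ]
side coaster [414.6 291.5] 0.85 [ 604.8 -227.     9. ]
side whistle [401.2 286.1] 0.65 [ 577.7 -216.4   30. ]
wrist [626.  70. 374.]
wrist stove [375.3 147.7] 0.96 [678.5  34.9  85. ]
wrist dial [246.9 206.2] 0.65 [573.1  -6.7 120. ]
wrist dial_grip [245.5 206.5] 0.74 [572.6  -6.  123. ]
wrist dial_grip [373.8 147.7] 0.55 [670.5  39.5 123. ]
wrist third_mark [374.1 148. ] 0.7 [677.5  34.6  85. ]
wrist coaster [307.5 335.5] 0.62 [ 617.5 -212.3    9. ]
wrist whistle [285.1 339.4] 0.73 [ 590.9 -201.5   30. ]
```

View pics/a.png

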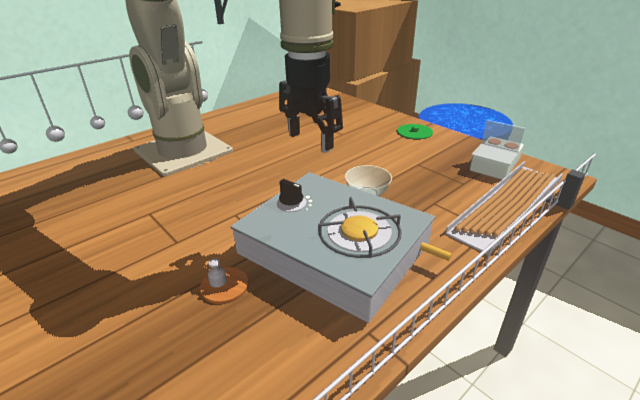

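View pics/c.png

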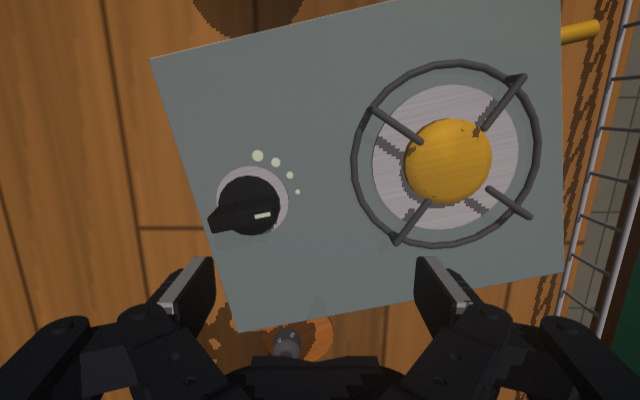

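The wrist view shows the dial disc at about (249,205). The dots are at (297,191), (290,175), (276,162) and (257,155, the biggest), and the stove corners at (151,58), (239,332) and (564,272). I'll fit the stove pose to these points.

```bash
cat > fit.py <<'E'
from h import *
from scipy.optimize import least_squares
a=np.array([0,.4,.8,1.2]); L=np.c_[-110+41*np.cos(a),41*np.sin(a),[85]*4]
E
python3 - <<'E'
from fit import *
c,K,T=grab("wrist")
loc=np.vstack([L,[[-160,130,85],[-160,-130,85],[160,-130,85]]])
px=np.array([[297,191],[290,175],[276,162],[257,155],[151,58],[239,332],[564,272.]])
def W(p,l):
    r=R.from_euler('z',p[2]).as_matrix(); return l@r.T+[p[0],p[1],0]
f=lambda p:(np.array([proj(q,K,T) for q in W(p,loc)])-px).ravel()
s=least_squares(f,[680,-30,0.2]); print(s.x,f(s.x).round(1).reshape(-1,2).tolist())
pts=np.array([[-110,0,97],[-110,0,137],[-135,0,137],[-85,0,137],[60,0,115]])
print(W(s.x,pts).round(1)); print([proj(q,K,T).round() for q in W(s.x,pts)])
for n in["scene","side"]:
    c,K2,T2=grab(n); print(n,[proj(q,K2,T2).round() for q in W(s.x,np.vstack([pts,loc]))])
E
```

```text
[6.79185654e+02 1.11902364e+01 2.09399779e-01] [[0.8, -0.1], [0.2, -0.7], [0.3, -0.5], [1.3, -0.1], [-0.7, 1.3], [-0.7, -0.1], [-1.3, -0.3]]
[[571.6 -11.7  97. ]
 [571.6 -11.7 137. ]
 [547.1 -16.9 137. ]
 [596.   -6.5 137. ]
 [737.9  23.7 115. ]]
[array([251., 204.]), array([241., 219.]), array([209., 226.]), array([274., 212.]), array([458., 167.])]
scene [array([291., 200.]), array([290., 184.]), array([281., 180.]), array([300., 187.]), array([360., 220.]), array([307., 210.]), array([310., 206.]), array([311., 202.]), array([308., 198.]), array([310., 173.]), array([231., 227.]), array([371., 296.])]
side [array([326., 213.]), array([326., 196.]), array([318., 201.]), array([333., 191.]), array([372., 175.]), array([338., 210.]), array([331., 208.]), array([323., 208.]), array([316., 210.]), array([263., 209.]), array([365., 252.]), array([444., 186.])]
```

View pics/b.png

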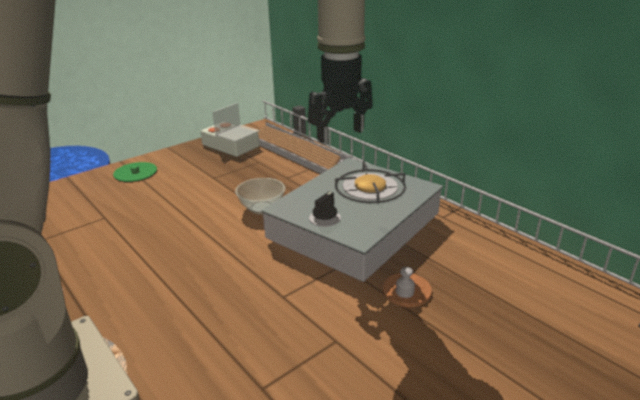

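The fit residuals are about 1 px, and the scene and side views agree. The stove is at (679, 11) with yaw 12°, and the dial axis is at (571.6, -11.7). Next I'll move above the dial and turn the jaws across the bar, 78° clockwise.

```bash
python3 -m jog '[-1,-4,-18,17,0,0,0, -1,-4,-18,17,0,0,0, -1,-4,-17,16,0,0,0, -1,0,0,0,0,0,7, -1,0,0,0,0,0,7, -1,0,0,0,0,0,7, -1,0,0,0,0,0,7, -1,0,0,0,0,0,7, -1,0,0,0,0,0,7, -1,0,0,0,0,0,7]' 60
python3 -m jog '[-1,0,0,0,0,0,7, -1,0,0,0,0,0,7, -1,0,0,0,0,0,7, -1,0,0,0,0,0,7, -1,0,0,0,0,0,1, -1,0,0,0,0,0,0, -1,0,0,0,0,0,0, -1,0,0,0,0,0,0, -1,0,0,0,0,0,0, -1,0,0,0,0,0,0]'
cat > st.py <<'E'
from h import *
def st(tgt=None,yaw=0.2094):
    s=env.observe();T=tool();print(round(s["clock"],2),T[:3,3].round(1),"z",T[:3,2].round(3),"width",round(s["gripper_width"],1),"q",np.round(s["joint_pos"],2),"F",np.round(s["contact_force"],1),"M",np.round(s["ft_torque"],2))
    ty=np.degrees(np.arctan2(T[1,1],T[0,1])); print("tool y world deg",ty.round(2),"dial angle equiv",round(ty+90-np.degrees(yaw),2))
    if tgt is not None: print("tool shift",(T[:3,:3].T@(np.array(tgt)-T[:3,3])).round(1))
E
python3 - <<'E'
from st import *
st([571.6,-11.7,160])
c,K,T=grab("wrist"); 
Rz=R.from_euler('z',.2094).as_matrix()
from fit import L
for q in np.vstack([L,[[-110,0,137],[-85,0,137],[-135,0,137]]]):
    p=proj(Rz@q+[679.2,11.2,0],K,T); print(p.round(1)); 
    c=np.ascontiguousarray(c); cv2.circle(c,tuple(int(round(v)) for v in p),2,(255,0,0),-1)
cv2.imwrite("pics/d.png",cv2.cvtColor(c,cv2.COLOR_RGB2BGR))
E
```

```text
clock: 2.18
eef_pos: [568.8, -12.8, 178.7]
eef_rot: [-0.0, 0.94, 0.342, 0.0]
contact_force: [0.2, -0.1, -0.4]
gripper_width: 85.4
clock: 3.02
eef_pos: [569.0, -12.5, 179.2]
eef_rot: [-0.0, 0.996, 0.093, 0.001]
contact_force: [-0.2, 0.0, 0.2]
gripper_width: 85.5
3.02 [569.  -12.5 179.2] z [ 0.001  0.    -1.   ] width 85.5 q [-0.13  0.24  0.08  1.69 -0.02  1.21 -1.42] F [-0.2  0.   0.2] M [-0.02 -0.02  0.03]
tool y world deg -79.28 dial angle equiv -1.28
tool shift [ 2.7 -0.3 19.2]
[311.7 146.5]
[289.1 151.7]
[270.7 165.1]
[259.7 184.2]
[312.8 227.3]
[311.7 185.6]
[313.8 266.2]
```

View pics/d.png

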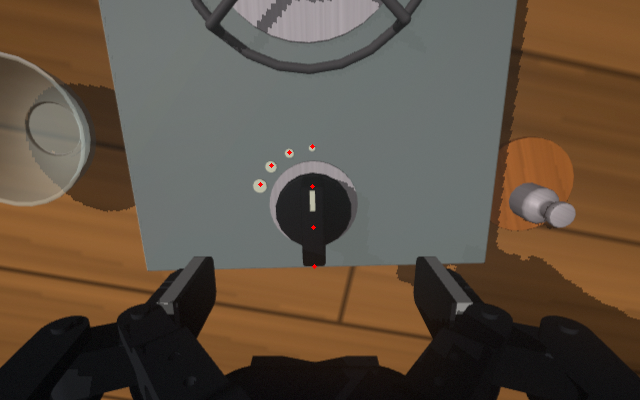

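The picture confirms the fit: the predicted points fall on the dots, and the bar lies along x = 312. Descending to grasp.

```bash
python3 -m jog '[-1,2.7,-0.3,0,0,0,-1.3, -1,0,0,15,0,0,0, -1,0,0,15,0,0,0, -1,0,0,15,0,0,0, -1,0,0,15,0,0,0, -1,0,0,8,0,0,0, -1,0,0,2,0,0,0, -1,0,0,0,0,0,0, -1,0,0,0,0,0,0, -1,0,0,0,0,0,0]' 60
python3 -c "
from st import *
st([571.6,-11.7,109])"
```

```text
clock: 3.9
eef_pos: [574.7, -11.3, 108.9]
eef_rot: [-0.0, 0.994, 0.111, 0.003]
contact_force: [-0.3, -1.0, 0.1]
gripper_width: 85.7
3.9 [574.7 -11.3 108.9] z [ 0.006  0.001 -1.   ] width 85.7 q [-0.12  0.32  0.07  1.75 -0.03  1.07 -1.39] F [-0.3 -1.   0.1] M [ 0.03  0.1  -0.  ]
tool y world deg -77.21 dial angle equiv 0.79
tool shift [-3.1 -0.3 -0.2]
```

```bash
python3 -m jog '[-1,-3,-0.3,0,0,0,0.8, -1,0,0,0,0,0,0, -1,0,0,0,0,0,0, -0.5,0,0,0,0,0,0, 0,0,0,0,0,0,0, 0.4,0,0,0,0,0,0, 1,0,0,0,0,0,0, 1,0,0,0,0,0,0, 1,0,0,0,0,0,0, 1,0,0,0,0,0,0]' 60
python3 -c "
from st import *
st([571.6,-11.7,109])"
```

```text
clock: 4.73
eef_pos: [572.9, -11.1, 112.0]
eef_rot: [-0.0, 0.995, 0.104, 0.005]
contact_force: [-0.8, 0.9, 2.8]
gripper_width: 12.8
4.73 [572.9 -11.1 112. ] z [ 0.01   0.002 -1.   ] width 12.8 q [-0.12  0.31  0.08  1.76 -0.03  1.07 -1.4 ] F [-0.8  0.9  2.8] M [-0.11  0.41  0.1 ]
tool y world deg -78.05 dial angle equiv -0.04
tool shift [-1.4  0.4  3. ]
```

```bash
python3 -m jog '[1,-0.5,0,2,0,-0.3,0, 1,-0.5,0,2,0,-0.3,0, 1,0,0,2,0,0,0, 1,0,0,2,0,0,0, 1,0,0,2,0,0,0, 1,0,0,2,0,0,0, 1,0,0,2,0,0,0, 1,0,0,2,0,0,0, 1,0,0,2,0,0,0, 1,0,0,2,0,0,0]' 60
python3 -c "
from st import *
st([571.6,-11.7,105])"
```

```text
clock: 5.57
eef_pos: [573.1, -11.1, 104.8]
eef_rot: [-0.001, 0.995, 0.104, 0.001]
contact_force: [-10.8, 0.9, 23.5]
gripper_width: 13.3
5.57 [573.1 -11.1 104.8] z [ 0.002  0.001 -1.   ] width 13.3 q [-0.12  0.32  0.08  1.76 -0.03  1.06 -1.4 ] F [-10.8   0.9  23.5] M [0.05 2.47 0.07]
tool y world deg -78.06 dial angle equiv -0.06
tool shift [-1.6  0.3 -0.2]
```

The tool went down 7.2 mm and met 23 N, so the dial is seated. Now I'll turn it anticlockwise (negative about tool z) while keeping a light push down.

```bash
python3 -m jog '[1,0,0,2,0,0,-3, 1,0,0,2,0,0,-4, 1,0,0,1.5,0,0,-5, 1,0,0,1,0,0,-5, 1,0,0,1,0,0,-5, 1,0,0,1,0,0,-5, 1,0,0,1,0,0,-5, 1,0,0,1,0,0,-4, 1,0,0,1,0,0,-2, 1,0,0,1,0,0,0]' 60
python3 -c "
from st import *
st([571.6,-11.7,105])"
```

```text
clock: 6.4
eef_pos: [572.0, -9.2, 104.9]
eef_rot: [-0.002, 0.9, 0.436, 0.001]
contact_force: [-5.7, 0.2, 13.9]
gripper_width: 12.9
6.4 [572.   -9.2 104.9] z [ 0.     0.005 -1.   ] width 12.9 q [-0.04  0.32 -0.03  1.75  0.    1.07 -0.73] F [-5.7  0.2 13.9] M [ 0.12  1.18 -0.03]
tool y world deg -38.24 dial angle equiv 39.76
tool shift [-2.2  1.2 -0.1]
```

```bash
python3 -m jog '[1,0,0,1,0,0,-3, 1,0,0,1,0,0,-5, 1,0,0,1,0,0,-5, 1,0,0,1,0,0,-5, 1,0,0,1,0,0,-4, 1,0,0,1,0,0,-2, 1,0,0,1,0,0,-1, 1,0,0,0.5,0,0,0, 1,0,0,0.5,0,0,0, 1,0,0,0.5,0,0,0]' 60
python3 - <<'E'
from st import *
st([571.6,-11.7,105])
for n in["scene","wrist","side"]:
    c,K,T=grab(n)
    p=proj([571.6,-11.7,125],K,T); M=np.float32([[5,0,320-5*p[0]],[0,5,240-5*p[1]]])
    im=cv2.warpAffine(c,M,(640,480)) if n!="wrist" else c
    cv2.imwrite(f"pics/e_{n}.png",cv2.cvtColor(im,cv2.COLOR_RGB2BGR))
E
```

```text
clock: 7.23
eef_pos: [570.8, -8.6, 105.0]
eef_rot: [-0.003, 0.778, 0.629, 0.001]
contact_force: [-3.6, 0.8, 9.1]
gripper_width: 12.8
7.23 [570.8  -8.6 105. ] z [-0.003  0.007 -1.   ] width 12.8 q [ 0.02  0.32 -0.09  1.75  0.03  1.07 -0.29] F [-3.6  0.8  9.1] M [ 0.14  0.69 -0.06]
tool y world deg -12.09 dial angle equiv 65.92
tool shift [-2.9  1.5 -0. ]
```

View pics/e_wrist.png

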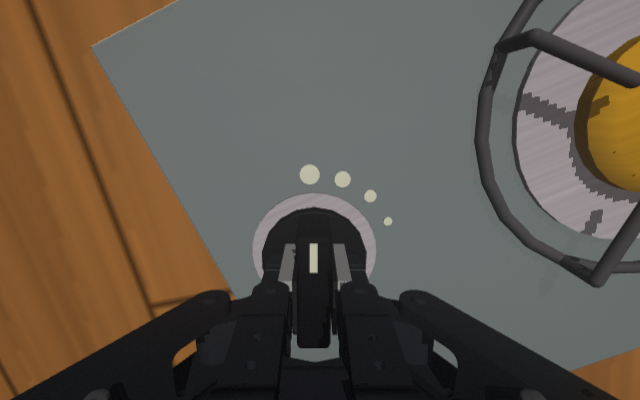

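View pics/e_scene.png

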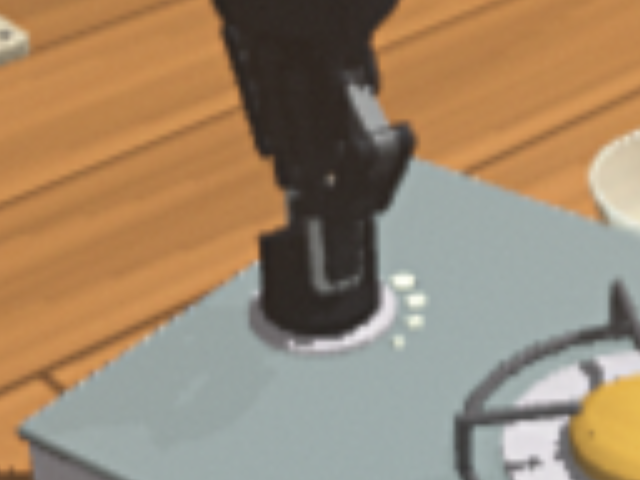

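The wrist view shows the marked line at (313,258) and the third dot at (310,174). That is about 3° short, which matches the measured 65.9° against 68.75°. Making the small final turn.

```bash
python3 -m jog '[1,0,0,0.5,0,0,-1, 1,0,0,0.5,0,0,-1, 1,0,0,0.5,0,0,-1, 1,0,0,0.5,0,0,-0.3, 1,0,0,0.5,0,0,0, 1,0,0,0.5,0,0,0, 1,0,0,0.5,0,0,0, 1,0,0,0.5,0,0,0, 1,0,0,0.5,0,0,0, 1,0,0,0.5,0,0,0]' 60
python3 - <<'E'
from st import *
st([571.6,-11.7,105])
c,K,T=grab("wrist"); st()
Rz=R.from_euler('z',.2094).as_matrix()
from fit import L
w=lambda q:Rz@np.array(q)+[679.2,11.2,0]
a=1.2
for q in [*L,[-110,0,130],[-110+25*np.cos(a),25*np.sin(a),130],[-110-25*np.cos(a),-25*np.sin(a),130]]: print(proj(w(q),K,T).round(1))
cv2.imwrite("pics/f.png",cv2.cvtColor(c,cv2.COLOR_RGB2BGR)[100:400,150:500].repeat(2,0).repeat(2,1))
E
```

```text
clock: 8.22
eef_pos: [570.6, -8.5, 105.0]
eef_rot: [-0.004, 0.759, 0.651, 0.001]
contact_force: [-3.6, 1.0, 8.2]
gripper_width: 13.0
8.22 [570.6  -8.5 105. ] z [-0.004  0.008 -1.   ] width 13.0 q [ 0.03  0.32 -0.1   1.75  0.03  1.07 -0.24] F [-3.6  1.   8.2] M [ 0.13  0.71 -0.13]
tool y world deg -8.83 dial angle equiv 69.18
tool shift [-3.   1.4 -0. ]
8.27 [570.6  -8.5 105. ] z [-0.004  0.008 -1.   ] width 13.0 q [ 0.02  0.32 -0.1   1.75  0.03  1.07 -0.24] F [-4.9  0.8  9.7] M [ 0.12  0.7  -0.07]
tool y world deg -8.82 dial angle equiv 69.18
[389.8 223.7]
[374.  197.7]
[347.8 179.5]
[315.6 172.8]
[314.8 296.1]
[315.2 237.1]
[314.4 349.5]
```

View pics/f.png

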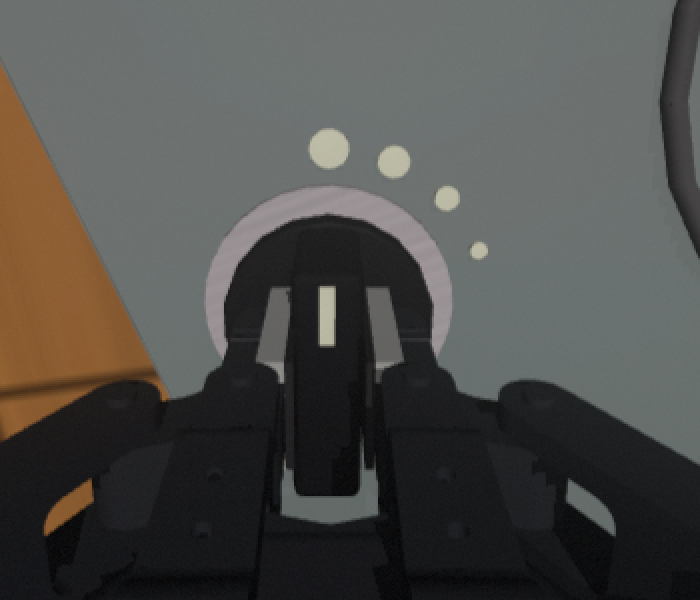

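The marked line now points at the biggest dot: both are at about x = 327 to 329 in the crop, and the ring centre is at 329. The measured angle is 69.2° (1.207 rad), the grip is firm at 13 mm, and the reading held steady. Handing in.

```bash
python3 -c "
from st import *
env.sign_off(); st()"
```

```text
the job is handed in; nothing more can be done
the job is handed in; nothing more can be done
```

I pressed the dial down until it seated, turned it anticlockwise to the third click, and handed the job in at about 8.3 s with the gripper still holding it.

- **Seating:** the tool went down 7.2 mm and then met about 23 N, which matches the dial's 7 mm stop.
- **Angle:** the tool had turned 69.2° (1.207 rad) from the dial's rest direction, against 1.2 rad for the third click. The last wrist picture showed the marked line pointing at the biggest dot to within about 1°.
- **Grip:** I set the grip to 60 N, and the fingers read 13 mm on the 14 mm bar, holding steady. I kept a light push of about 8–10 N downward.
- **Other objects:** the arm never went near the bowl, coaster or whistle. I did not photograph them again at the end.

Two checks were not perfect:
- **Off-centre hold:** the tool ended about 3 mm off the fitted dial axis, with about 4–5 N of sideways force.
- **No reading after hand-in:** the last readings are from just before it, because the state could no longer be read.

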